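Rack the microscope objectives by length

ROBOT

A 6-joint arm with a two-finger parallel gripper is mounted at the origin on a cart in front of the work surface, level with it; the furniture and walls round the work are solid. World frame = base frame: x ahead of the robot, y to its left, z up, the work surface at z = 0. Lengths are in m, angles in rad, forces in N, time in s.
With the tool pointing down it reaches from about 0.325 to 0.775 m from the base axis. Payload 5.5 kg.
Tool frame: the origin (TCP) lies between the finger pads; the fingertips stand 11 mm ahead of it and the grasp point (between the pads) lies 8 mm behind it (ctrl.nose_length is the distance from the TCP to the fingertips, in m); z points along the fingers, y is the direction in which the jaws open and shut (so a half turn about z gives the same grasp; the last joint's range is limited). The gripper opens to 85 mm and grips with 20 to 120 N. Pads are 22 mm wide; open, the fingers measure 114 mm over their backs; the gripper's body (76 mm by 85 mm) begins 54 mm behind the grasp point. The pads swing forward as they close: fully open they stand 13 mm farther back than shut.
Start: joints at [1.098, 0.091, 1.231, -0, 1.82, -0.057], TCP at [0.242, 0.549, 0.242] pointing down, gripper open.
Joint ranges: [-2.87, 2.87], [-0.86, 2.18], [0.17, 2.46], [-1.51, 4.65], [0.06, 2.69], [-2.65, 2.65]. Speed limits (rad/s): [2.57, 2.57, 3.01, 3.14, 3.14, 3.14].

INTERFACE

Orientations are given as a rotation vector (axis times angle).
In Python, from station import get_state, optics, ctrl, models gives the robot as it stands.
- The arm moves only by the tool move_arm, never from a script. Its argument "rows" is a list of rows, each a list of 7 numbers: the shift along the world's x, y, z in mm, then the turn, a rotation vector about the world's x, y, z in degrees, then the closure, from 0 (fully open) to 1 (shut). A call has exactly 8 rows; each row is the pose to reach, as a shift and turn from the pose commanded when the call began; what a row does not reach only later rows make up. A row lasts 1/8 s, in which the tool goes at most 62.5 mm and 10.7 degrees, less where a joint would pass 70% of its speed; a pose out of reach is approached as far as the arm can. A call with a gripper value outside its range is refused whole. The fingers move at their own pace and stop on an object; the grip force is fixed at half the most. Time passes only in rows, so rows that repeat a pose let the fingers close, or fill a call up. It gives the time, the measured TCP pose, the force and the opening at its end, in the units of the state.
- get_state(): the state, without advancing time (a new reading comes with each control period).
- optics.capture(name): name is "side" or "top"; returns a dict with "pixels" (480x640x3 uint8, blue, green, red), "fov_y" (degrees; the focal length in pixels is half the picture's height over the tangent of half this angle, whatever the lens; pixels are square), "cx", "cy" (the principal point, pixels), "R" (3x3) and "t" (3): a world point X has camera coordinates R X + t. Camera axes: x right, y down, z forward; pixel columns grow to the right and rows downward; lengths in m; the calibration is good to about 2 mm. A picture is of the moment at which its call begins. There is no depth.
- ctrl.job_done(): hands the job in, once; it reports no verdict.
Trained networks look in a picture, given as the dict that the camera call returned (one of the last four; its "shot" number tells which), for a name from the list of things; names that differ only in an ending like _2 or _b are one class to them, and where a whole thing is asked for, a point or a joint stands for the part that bears it (a point fixed in the world has none). Each returns a list of dicts, best first, with "confidence" (0 to 1); they miss things now and then, are a little off and sometimes report something else, mostly with a low value. They report only what shows in the picture. A call takes as long as a camera call. They do not tell look-alikes from the thing itself.
- models.find_in(thing, picture): "at" ([column, row] in pixels, amid what is visible of it).
- models.cut_out(thing, picture): "region" (480x640 bool, what is visible of it) and "at" ([column, row] in pixels, amid what is visible of it).
- models.place_of(thing, picture): "at" ([column, row] in pixels: a listed point, or the origin of a listed thing).
The state is a dict: "t": time; "qpos": joint angles; "qd": joint speeds; "joint_efforts": joint torques, N m; "position": TCP position; "tool_rot": TCP orientation; "ft_force": force on the tool from outside, world axes, zero at the start; "ft_torque": the same for the moment, N m; "width": finger opening in m.
Only numpy, scipy, OpenCV 4.12 (cv2) and the standard library are available. Lean on these libraries where they do the work, as an engineer would, in place of code of your own. Each camera call takes 0.05 s, during which the arm holds its last target.

TASK

Put the four loose microscope objectives back into the storage rack in order of length, one to a well: the shortest in the well next to the rack's carrying handle, then each longer one in turn, the longest in the well farthest from the handle. Each must stand upright, nose up, with its foot fully down in its well. They are delicate: set each one down rather than dropping it, do not tip any of them over, and leave the spare eyepiece and the lens canister where they stand.

Things in the scene. Friction and masses are not known exactly. Their poses are not given: they have to be found in the camera images.
- objectiveA_mid (a point): the shortest of the four loose microscope objectives: satin steel barrel 30 mm in diameter with a black knurled ring low down, standing nose up on its threaded foot (24 mm in diameter, 5 mm high); 38 mm tall over all, dark nose 25 mm wide at the top. The 30 mm barrel runs from 5 to 29 mm above the underside, then tapers to the nose. This point lies on its axis half-way up (19 mm above its underside); z points up along the axis; about 100 g.
- objectiveB_mid (a point): the second shortest of the four loose microscope objectives: satin steel barrel 30 mm in diameter with a black knurled ring low down, standing nose up on its threaded foot (24 mm in diameter, 5 mm high); 50 mm tall over all, dark nose 20 mm wide at the top. The 30 mm barrel runs from 5 to 37 mm above the underside, then tapers to the nose. This point lies on its axis half-way up (25 mm above its underside); z points up along the axis; about 120 g.
- objectiveC_mid (a point): the second longest of the four loose microscope objectives: satin steel barrel 30 mm in diameter with a black knurled ring low down, standing nose up on its threaded foot (24 mm in diameter, 5 mm high); 62 mm tall over all, dark nose 15 mm wide at the top. The 30 mm barrel runs from 5 to 46 mm above the underside, then tapers to the nose. This point lies on its axis half-way up (31 mm above its underside); z points up along the axis; about 140 g.
- objectiveD_mid (a point): the longest of the four loose microscope objectives: satin steel barrel 30 mm in diameter with a black knurled ring low down, standing nose up on its threaded foot (24 mm in diameter, 5 mm high); 74 mm tall over all, dark nose 10 mm wide at the top. The 30 mm barrel runs from 5 to 55 mm above the underside, then tapers to the nose. This point lies on its axis half-way up (37 mm above its underside); z points up along the axis; about 160 g.
- well1 (a point): first round well of the rack (a fixed aluminium bar lying flat, 280 x 62 x 12 mm, wells in one row 58 mm apart), next to the steel bow handle across one end of the bar; the handle stands 27 mm above the bar, 60 mm from this well's centre. The point is the centre of the well's floor, 7 mm above the worktop; z up, x along the row away from the handle, y across the bar.
- well2 (a point): second well from the handle. Each well is 41 mm in diameter and 5 mm deep, with a black rubber floor. The point is the centre of its floor, axes as for the first.
- well3 (a point): third well from the handle; the point is the centre of its floor, axes as for the first. The rim stands 5 mm above the floor all round: hold an objective high enough on its barrel that the fingertips stay above the rim.
- well4 (a point): fourth well, farthest from the handle; the point is the centre of its floor, axes as for the first.
- eyepiece_mid (a point): bystander, loose: spare eyepiece, black, 39 mm in diameter and 42 mm tall, wide head over a narrower barrel; point on its axis 21 mm above its underside.
- canister_mid (a point): bystander, loose: lens canister, grey with a black screw cap, 38 mm in diameter and 54 mm tall; point on its axis 27 mm above its underside.
Not all that is in view belongs to the job. Leave any red look-alike of the part that bears objectiveC_mid alone. What is shaped like the part that bears objectiveB_mid but blue is not meant.

How it is judged:
By the outcome, as a careful person would: the job done as asked, in the order asked, and still so for the second after the job is handed in, with the robot touching nothing.
It also fails if it takes over 93 s, if anything falls off the work surface, if the arm or the gripper's body presses on something with over 40 N, if the wrist force passes 120 N, or if a joint passes its speed limit or range.

## Working session

There is one attempt and no reset: what is moved stays moved. The work goes in short steps, Python scripts to look and compute and a tool call to move; the robot and the scene stay as the last step left them, time stands still between calls to the robot, and variables do not carry over. Pictures are saved under pics/ and viewed, and the job is handed in when it is done.

Besides the shell and the picture viewer there is one more tool, called after "Request:" as name([rows], argument=value, ...), one row to a line, values as JSON. move_arm: Moves the arm, as the interface text tells. Its arguments: {"type":"object","properties":{"rows":{"type":"array"}},"required":["rows"]}

```bash
mkdir -p pics; ls; python3 - <<'E'
from station import get_state, optics, ctrl, models
import cv2,numpy as np
s=get_state();print(s)
for n in("top","side"):
    p=optics.capture(n);cv2.imwrite(f"pics/{n}0.png",p["pixels"])
    print(n,p["fov_y"],p["cx"],p["cy"],p["R"],p["t"],p["shot"])
    for th in ["objectiveA_mid","objectiveB_mid","objectiveC_mid","objectiveD_mid","well1","well2","well3","well4","eyepiece_mid","canister_mid"]:
        print(th,[(np.round(d["at"],1).tolist(),round(d["confidence"],2)) for d in models.place_of(th,p)])
E
```

```text
pics
{'t': 0.0, 'qpos': array([ 1.09829847e+00,  9.18810892e-02,  1.23194101e+00, -5.62646228e-06,
        1.81974546e+00, -5.67218996e-02]), 'qd': array([-0.00065042,  0.00012518,  0.00012485,  0.00059081,  0.0007022 ,
        0.00140985]), 'joint_efforts': array([ 6.36745899e-04, -4.58720756e+01, -4.18033898e+01, -3.04912942e-05,
        1.11757111e-02, -6.21095623e-06]), 'position': array([0.24223785, 0.54864549, 0.24110638]), 'tool_rot': array([-6.48301604e-01, -3.07344896e+00,  2.99595695e-03]), 'ft_force': array([-0.06138729,  0.67802236, -0.62448843]), 'ft_torque': array([ 0.06638529, -0.00669232, -0.04005033]), 'width': 0.08510773316151779}
top 45.88090200761274 324.11475096820993 243.54021615006187 [[-0.02350224 -0.99970917 -0.00540618]
 [-0.99689727  0.02384181 -0.07501595]
 [ 0.07512302  0.00362637 -0.99716768]] [0.07899491 0.61115192 1.6653128 ] 1
objectiveA_mid [([448.8, 291.6], 0.43)]
objectiveB_mid [([301.5, 298.5], 0.63), ([277.8, 293.8], 0.47)]
objectiveC_mid [([457.4, 242.3], 0.72), ([196.9, 315.1], 0.68), ([245.8, 301.8], 0.56), ([216.9, 298.3], 0.42)]
objectiveD_m
[... 862 characters left out ...]

objectiveB_mid [([393.8, 266.4], 0.57), ([388.6, 284.0], 0.55), ([365.9, 184.5], 0.17)]
objectiveC_mid [([440.2, 367.1], 0.88), ([411.5, 336.9], 0.83), ([407.4, 313.4], 0.72)]
objectiveD_mid [([316.7, 179.6], 0.63)]
well1 [([337.7, 223.1], 0.89), ([329.2, 212.0], 0.87), ([342.6, 235.1], 0.87), ([352.2, 240.7], 0.8)]
well2 [([337.7, 223.1], 0.89), ([329.2, 212.0], 0.87), ([342.6, 235.1], 0.87), ([352.2, 240.7], 0.8)]
well3 [([337.7, 223.1], 0.89), ([329.2, 212.0], 0.87), ([342.6, 235.1], 0.87), ([352.2, 240.7], 0.8)]
well4 [([337.7, 223.1], 0.89), ([329.2, 212.0], 0.87), ([342.6, 235.1], 0.87), ([352.2, 240.7], 0.8)]
eyepiece_mid [([264.8, 204.8], 0.49)]
canister_mid [([257.5, 251.0], 0.72)]
```

View pics/top0.png

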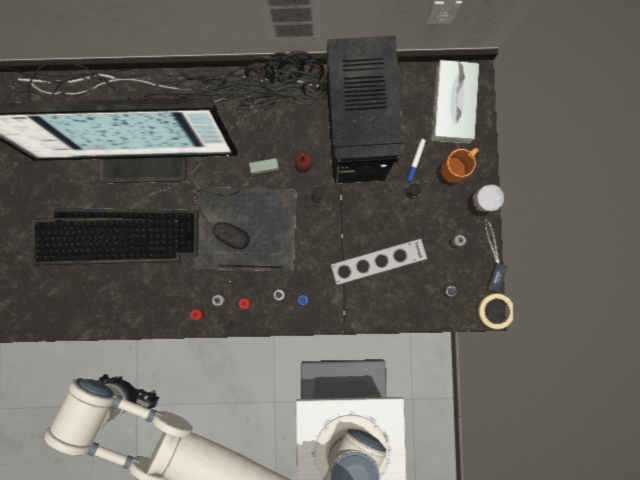

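View pics/side0.png

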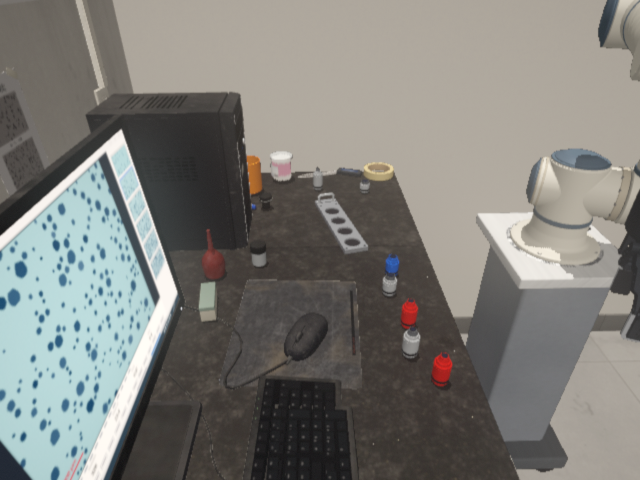

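```bash
python3 - <<'E'
import cv2
a=cv2.imread("pics/top0.png")[170:340,170:490];cv2.imwrite("pics/top0z.png",cv2.resize(a,None,fx=2.5,fy=2.5,interpolation=cv2.INTER_CUBIC))
a=cv2.imread("pics/side0.png")[150:400,230:480];cv2.imwrite("pics/side0z.png",cv2.resize(a,None,fx=2.4,fy=2.4,interpolation=cv2.INTER_CUBIC))
E
```

```text
(no output)
```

View pics/top0z.png

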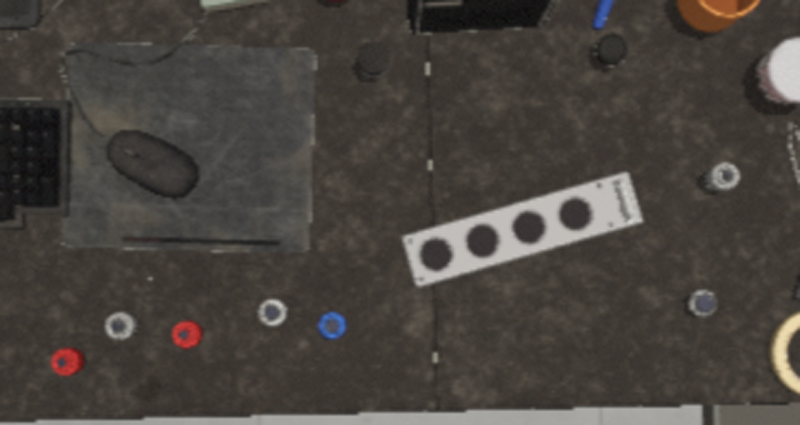

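View pics/side0z.png

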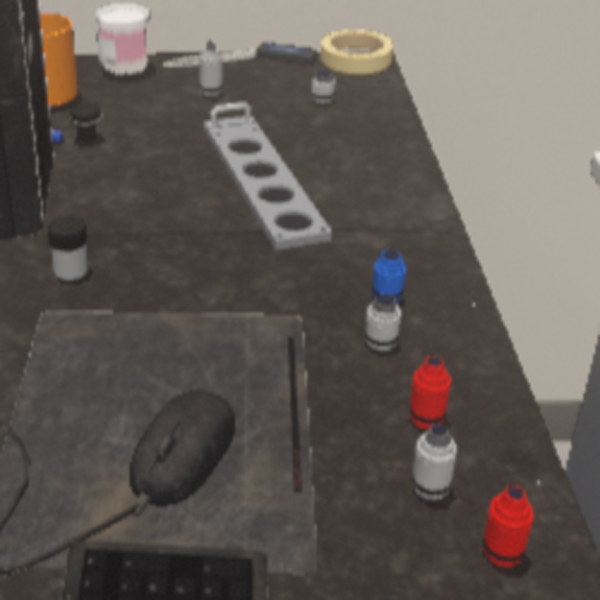

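```bash
cat > h.py <<'E'
import numpy as np,cv2
from scipy.optimize import minimize
DIM={'A':(38,25,29),'B':(50,20,37),'C':(62,15,46),'D':(74,10,55)}
def prof(k):
    h,n,b=DIM[k];return [(0,12),(5,12),(5,15),(b,15),(h,n/2)]
def proj(p,X):
    f=240/np.tan(np.radians(p["fov_y"]/2));c=np.asarray(X)@np.array(p["R"]).T+np.array(p["t"])
    return np.stack([p["cx"]+f*c[:,0]/c[:,2],p["cy"]+f*c[:,1]/c[:,2]],1)
def ray(p,uv,z):
    f=240/np.tan(np.radians(p["fov_y"]/2));R=np.array(p["R"]);t=np.array(p["t"])
    o=-R.T@t;d=R.T@np.array([(uv[0]-p["cx"])/f,(uv[1]-p["cy"])/f,1.]);return (o+d*(z-o[2])/d[2])[:2]
def sil(p,k,xy,z0=0,S=8,prf=None):
    a=np.linspace(0,2*np.pi,48,endpoint=False);P=prf or prof(k)
    m=np.zeros((480*1,640*1),np.float32)
    rings=[np.stack([xy[0]+r/1e3*np.cos(a),xy[1]+r/1e3*np.sin(a),np.full(48,z0+h/1e3)],1) for h,r in P]
    q=[proj(p,r) for r in rings]
    al=np.vstack(q);lo=np.floor(al.min(0)).astype(int)-3;hi=np.ceil(al.max(0)).astype(int)+4
    b=np.zeros(((hi[1]-lo[1])*S,(hi[0]-lo[0])*S),np.uint8)
    for i in range(len(q)-1):
        hl=cv2.convexHull((((np.vstack(q[i:i+2])+.5-lo)*S)-.5).astype(np.float32)).astype(np.int32)
        cv2.fillConvexPoly(b,hl,1)
    m[lo[1]:hi[1],lo[0]:hi[0]]=cv2.resize(b.astype(np.float32),(hi[0]-lo[0],hi[1]-lo[1]),interpolation=cv2.INTER_AREA)
    return m
def fit(p,k,mask,xy0,z0=0):
    mask=mask.astype(np.float32)
    f=lambda v:((sil(p,k,v/1e3,z0)-mask)**2).sum()
    r=minimize(f,np.array(xy0)*1e3,method='Nelder-Mead',options=dict(initial_simplex=np.array(xy0)*1e3+np.array([[0,0],[6,0],[0,6]]),xatol=.1))
    return r.x/1e3,r.fun,mask.sum()
E
python3 - <<'E'
from h import *
from station import get_state, optics, ctrl, models
T=optics.capture("top");S=optics.capture("side")
px={'A':((451,291),(365,185)),'B':((279,295),(389,285)),'C':((218,300),(411,342)),'D':((458,241),(317,179))}
for k in 'ABCD':
    h=DIM[k][0]
    for j,(n,p) in enumerate((('top',T),('side',S))):
        c=[d for d in models.cut_out(f"objective{k}_mid",p)]
        c=[d for d in c if np.hypot(*(np.array(d["at"])-px[k][j]))<10]
        g=ray(p,px[k][j],h/2e3)
        if not c: print(k,n,'none',g.round(4));continue
        print(k,n,fit(p,k,c[0]["region"],g),c[0]["confidence"])
# wells
img=T["pixels"].mean(2)
sub=img[235:290,325:430];cv2.imwrite("pics/rack.png",cv2.resize(T["pixels"][235:290,325:430],None,fx=7,fy=7,interpolation=cv2.INTER_CUBIC))
def wells(p,box,thr=100):
    y0,y1,x0,x1=box;g=cv2.resize(p["pixels"][y0:y1,x0:x1].mean(2).astype(np.float32),None,fx=8,fy=8,interpolation=cv2.INTER_CUBIC)
    b=(g<thr).astype(np.uint8)
    n,l,st,ce=cv2.connectedComponentsWithStats(b)
    for s,c in zip(st,ce):
        if s[2]<300 and s[4]>2500: 
            uv=(c+.5)/8-.5+[x0,y0];print(uv.round(2),s[2:]/8.,ray(p,uv,.012).round(4))
wells(T,(235,290,325,430));wells(S,(190,255,312,370))
E
```

```text
A top (array([ 0.46344451, -0.30781891]), np.float64(7.671142578125), np.float32(88.0)) 0.61
A side none [ 0.4593 -0.3141]
B top (array([0.46432364, 0.20093754]), np.float64(3.433837890625), np.float32(96.0)) 0.46
B side (array([0.46269361, 0.20078569]), np.float64(11.972412109375), np.float32(306.0)) 0.58
C top none [0.453  0.3808]
C side (array([0.45231367, 0.3786256 ]), np.float64(30.518798828125), np.float32(430.0)) 0.81
D top none [ 0.6099 -0.3307]
D side (array([ 0.60997615, -0.33335708]), np.float64(18.157470703125), np.float32(191.0)) 0.67
[399.62 255.2 ] [ 12.25   12.375 941.25 ] [ 0.5733 -0.1604]
[381.08 260.49] [ 12.5    12.5   944.375] [ 0.5588 -0.1045]
[362.48 265.9 ] [ 12.125  12.5   961.125] [ 0.544  -0.0485]
[343.89 271.34] [ 12.25  12.5  940.  ] [0.5291 0.0075]
[331.69 210.83] [ 12.75    5.125 400.25 ] [ 0.5723 -0.1583]
[337.92 220.43] [ 13.      5.875 455.875] [ 0.5576 -0.1021]
[344.6  230.75] [ 13.75   5.75 516.75] [ 0.543  -0.0462]
[351.84 241.97] [ 14.625   6.75  605.625] [0.5283 0.0099]
```

View pics/rack.png

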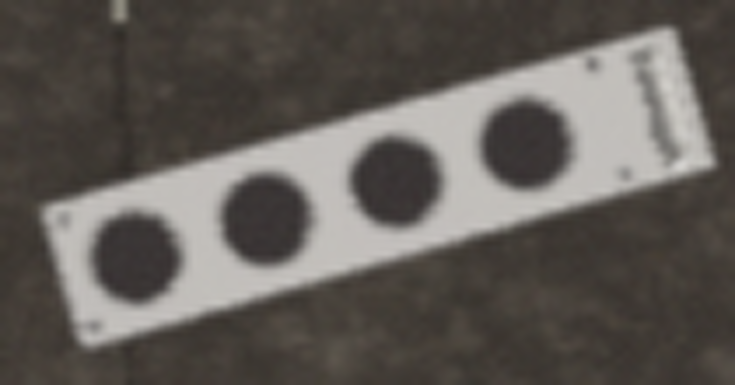

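```bash
python3 - <<'E'
from h import *
from station import optics
T=optics.capture("top");S=optics.capture("side")
px={'A':((451,291),(365,185)),'B':((279,295),(389,285)),'C':((218,300),(411,342)),'D':((459,241),(318,178))}
g0={'A':(.463,-.31),'B':(.4635,.201),'C':(.4525,.379),'D':(.610,-.332)}
tiles=[]
for k in 'ABCD':
  for j,p in enumerate((T,S)):
    u,v=px[k][j];w=16;c=p["pixels"][v-w:v+w,u-w:u+w]
    m=sil(p,k,g0[k])
    t=cv2.resize(c,None,fx=6,fy=6,interpolation=cv2.INTER_CUBIC)
    mm=cv2.resize(m[v-w:v+w,u-w:u+w],None,fx=6,fy=6,interpolation=cv2.INTER_CUBIC)
    cs,_=cv2.findContours((mm>.5).astype(np.uint8),cv2.RETR_EXTERNAL,cv2.CHAIN_APPROX_NONE)
    cv2.drawContours(t,cs,-1,(0,255,0),1);tiles.append(t)
cv2.imwrite("pics/ov.png",np.vstack([np.hstack(tiles[0::2]),np.hstack(tiles[1::2])]))
E
```

```text
(no output)
```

View pics/ov.png

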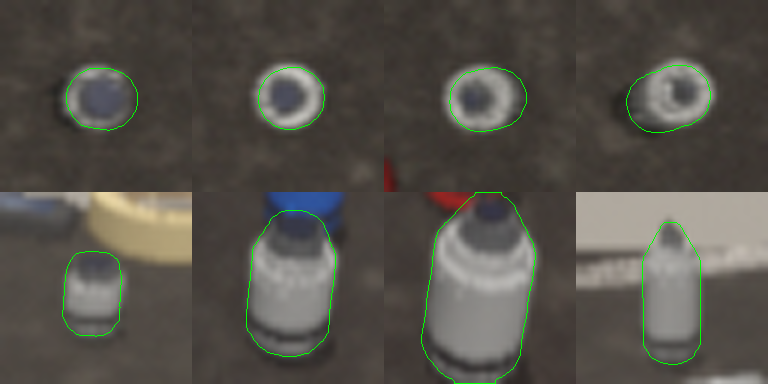

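Request:
move_arm([
  [42,-34,-22,0,0,-10.3,0],
  [85,-68,-45,0,0,-20.6,0],
  [127,-101,-67,0,0,-30.9,0],
  [169,-135,-90,0,0,-41.2,0],
  [211,-168,-112,0,0,-51.5,0],
  [211,-168,-112,0,0,-51.5,0],
  [211,-168,-112,0,0,-51.5,0],
  [211,-168,-112,0,0,-51.5,0],
])

```text
t: 2.7
position: [0.4528, 0.3821, 0.1314]
tool_rot: [1.916, 2.489, 0.003]
ft_force: [-0.6, -0.5, -0.3]
width: 0.0856
```

Request:
move_arm([
  [1,-1,-40,0,0,0,0],
  [1,-1,-75,0,0,0,0],
  [1,-1,-95,0,0,0,0],
  [1,-1,-106,0,0,0,0],
  [1,-1,-106,0,0,0,0],
  [1,-1,-106,0,0,0,0],
  [1,-1,-106,0,0,0,0.3],
  [1,-1,-106,0,0,0,0.4],
])

```text
t: 3.7
position: [0.4547, 0.3801, 0.0251]
tool_rot: [1.919, 2.487, 0.002]
ft_force: [-0.3, -0.7, 0.6]
width: 0.0521
```

```bash
cat > look.py <<'E'
import sys,cv2
from station import get_state,optics
s=get_state();print(s["t"],s["position"].round(4),s["width"],s["ft_force"].round(1))
a=[]
n,u,v,w=sys.argv[1],*map(int,sys.argv[2:5])
p=optics.capture(n)["pixels"];c=p[max(0,v-w):v+w,max(0,u-w):u+w]
cv2.imwrite("pics/"+sys.argv[5]+".png",cv2.resize(c,(600,int(600*c.shape[0]/c.shape[1])),interpolation=cv2.INTER_CUBIC))
E
python3 look.py side 411 330 60 c1
```

```text
3.7 [0.4547 0.3801 0.0251] 0.052100098377993995 [-0.3 -0.7  0.6]
```

View pics/c1.png

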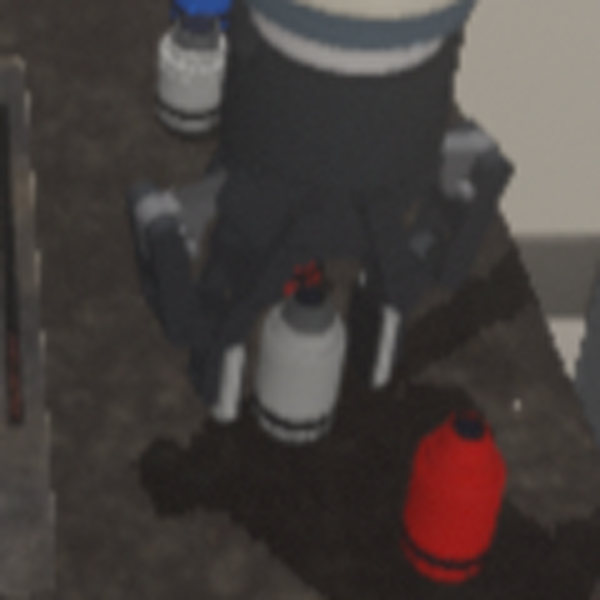

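Request:
move_arm([
  [2,0,0,0,0,0,0.45],
  [2,0,0,0,0,0,0.55],
  [2,0,0,0,0,0,0.65],
  [2,0,0,0,0,0,0.75],
  [2,0,0,0,0,0,0.9],
  [2,0,0,0,0,0,1],
  [2,0,0,0,0,0,1],
  [2,0,0,0,0,0,1],
])

```text
t: 4.75
position: [0.4564, 0.3799, 0.0244]
tool_rot: [1.919, 2.487, 0.0]
ft_force: [-0.8, -0.1, 2.3]
width: 0.0283
```

```bash
python3 look.py side 411 330 60 c2
```

```text
4.75 [0.4564 0.3799 0.0244] 0.028337267789236363 [-0.8 -0.1  2.3]
```

View pics/c2.png

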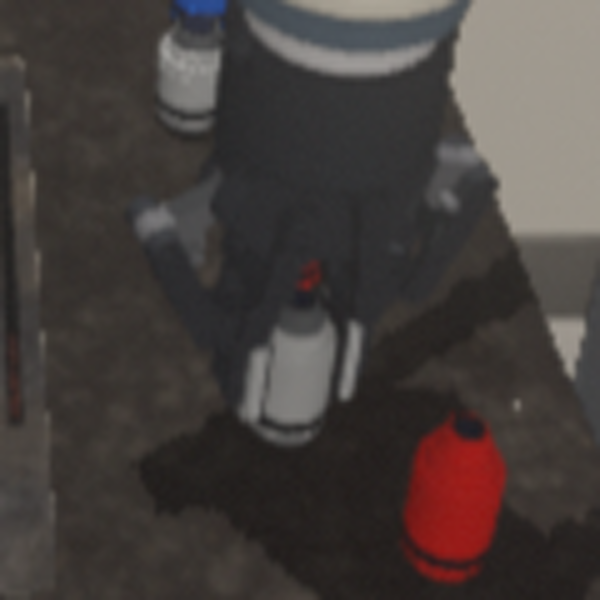

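Request:
move_arm([
  [0,0,25,0,0,0,1],
  [0,0,70,0,0,0,1],
  [12,-50,100,0,0,0,1],
  [22,-105,100,0,0,0,1],
  [34,-165,100,0,0,0,1],
  [46,-225,100,0,0,0,1],
  [58,-285,100,0,0,0,1],
  [70,-340,100,0,0,0,1],
])

```text
t: 5.8
position: [0.5263, 0.0377, 0.1236]
tool_rot: [-1.92, -2.486, 0.001]
ft_force: [0.2, 0.6, -1.4]
width: 0.0287
```

Request:
move_arm([
  [12,-60,0,0,0,0,1],
  [17,-86,0,0,0,0,1],
  [17,-87,0,0,0,0,1],
  [17,-87,0,0,0,0,1],
  [17,-87,-30,0,0,0,1],
  [17,-87,-60,0,0,0,1],
  [17,-87,-75,0,0,0,1],
  [17,-87,-75,0,0,0,1],
])

```text
t: 6.8
position: [0.5426, -0.0461, 0.0481]
tool_rot: [-1.916, -2.486, 0.002]
ft_force: [-0.3, 0.5, -1.0]
width: 0.0286
```

```bash
python3 look.py side 345 215 45 c3
```

```text
6.8 [ 0.5426 -0.0461  0.0481] 0.028581444858330366 [-0.3  0.5 -1. ]
```

View pics/c3.png

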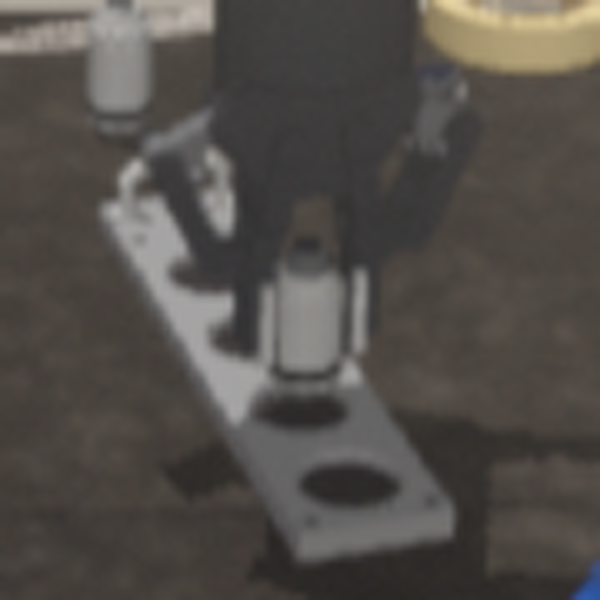

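Request:
move_arm([
  [1,-2,0,0,0,0,1],
  [1,-2,-5,0,0,0,1],
  [1,-2,-9,0,0,0,1],
  [1,-2,-12,0,0,0,1],
  [1,-2,-14,0,0,0,1],
  [1,-2,-16,0,0,0,1],
  [1,-2,-16,0,0,0,1],
  [1,-2,-16,0,0,0,1],
])

```text
t: 7.85
position: [0.5444, -0.0491, 0.0334]
tool_rot: [1.919, 2.487, 0.0]
ft_force: [-1.1, -0.1, -1.6]
width: 0.0287
```

```bash
python3 look.py side 345 215 45 c4
```

```text
7.85 [ 0.5444 -0.0491  0.0334] 0.02871081342460964 [-1.1 -0.1 -1.6]
```

View pics/c4.png

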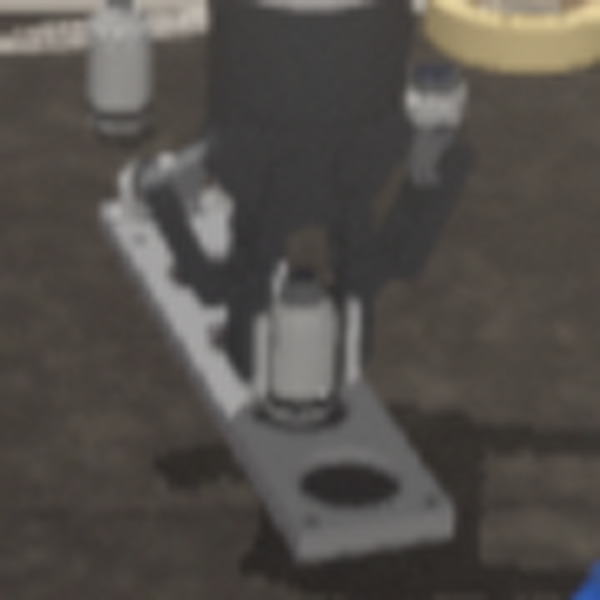

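Request:
move_arm([
  [0,1,-1,0,0,0,1],
  [0,1,-1.5,0,0,0,1],
  [0,1,-2,0,0,0,1],
  [0,1,-2.3,0,0,0,1],
  [0,1,-2.3,0,0,0,1],
  [0,1,-2.3,0,0,0,1],
  [0,1,-2.3,0,0,0,1],
  [0,1,-2.3,0,0,0,1],
])

```text
t: 8.9
position: [0.5444, -0.0481, 0.0314]
tool_rot: [1.919, 2.487, 0.0]
ft_force: [-4.3, 0.5, 6.0]
width: 0.0285
```

Request:
move_arm([
  [0,0,0,0,0,0,0.55],
  [0,0,0,0,0,0,0.45],
  [0,0,0,0,0,0,0.3],
  [0,0,0,0,0,0,0.3],
  [0,0,0,0,0,0,0.3],
  [0,0,15,0,0,0,0.3],
  [0,0,50,0,0,0,0.2],
  [0,0,100,0,0,0,0],
])

```text
t: 9.9
position: [0.5436, -0.048, 0.1316]
tool_rot: [-1.918, -2.485, 0.002]
ft_force: [0.6, -0.4, 0.6]
width: 0.0839
```

```bash
python3 look.py side 345 215 45 c5
```

```text
9.9 [ 0.5436 -0.048   0.1316] 0.0838743484522907 [ 0.6 -0.4  0.6]
```

View pics/c5.png

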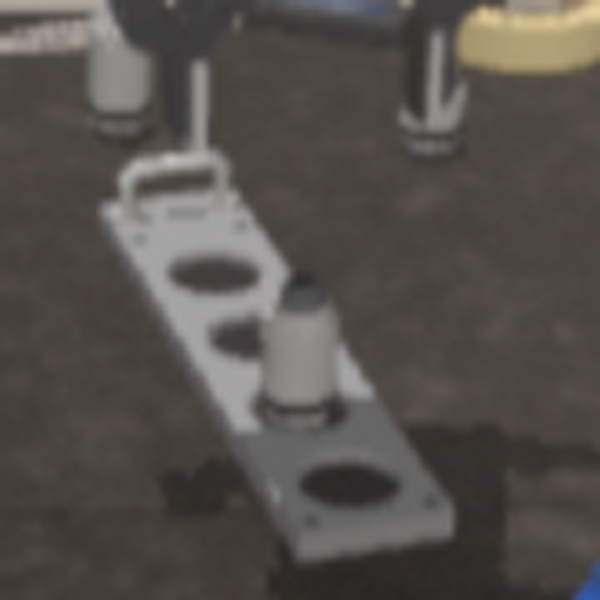

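Request:
move_arm([
  [12,-50,0,0,0,0,0],
  [25,-107,0,0,0,0,0],
  [38,-164,0,0,0,0,0],
  [52,-220,0,0,0,0,0],
  [64,-270,0,0,0,0,0],
  [68,-286,0,0,0,0,0],
  [68,-286,0,0,0,0,0],
  [68,-286,0,0,0,0,0],
])

```text
t: 10.95
position: [0.6125, -0.3333, 0.1316]
tool_rot: [1.919, 2.487, 0.001]
ft_force: [-0.1, -0.0, -0.0]
width: 0.0855
```

Request:
move_arm([
  [0,0,-40,0,0,0,0],
  [0,0,-75,0,0,0,0],
  [0,0,-93,0,0,0,0],
  [0,0,-100,0,0,0,0],
  [0,0,-100,0,0,0,0],
  [0,0,-100,0,0,0,0.2],
  [0,0,-100,0,0,0,0.3],
  [0,0,-100,0,0,0,0.4],
])

```text
t: 11.95
position: [0.6126, -0.3344, 0.0317]
tool_rot: [1.919, 2.486, 0.0]
ft_force: [-0.3, -0.0, -0.4]
width: 0.0514
```

```bash
python3 look.py side 320 175 40 d1; python3 look.py top 455 245 40 d1t
```

```text
11.95 [ 0.6126 -0.3344  0.0317] 0.05143406106298224 [-0.3 -0.  -0.4]
12.0 [ 0.6125 -0.3343  0.0315] 0.05097739485303537 [ 0.3 -0.3  0.3]
```

View pics/d1.png

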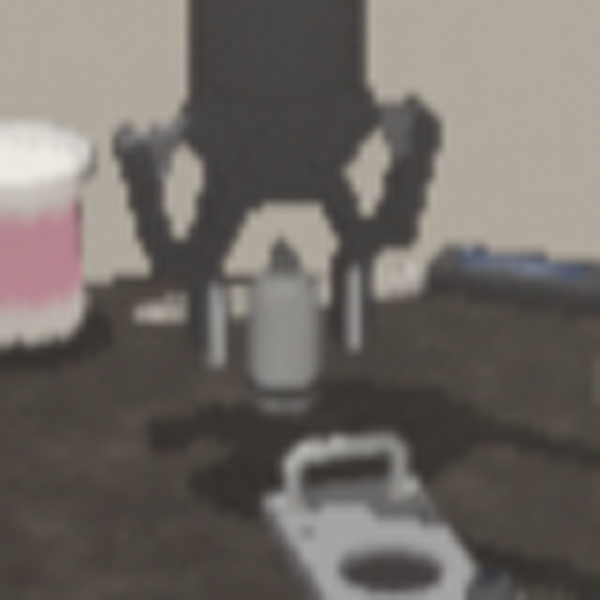

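View pics/d1t.png

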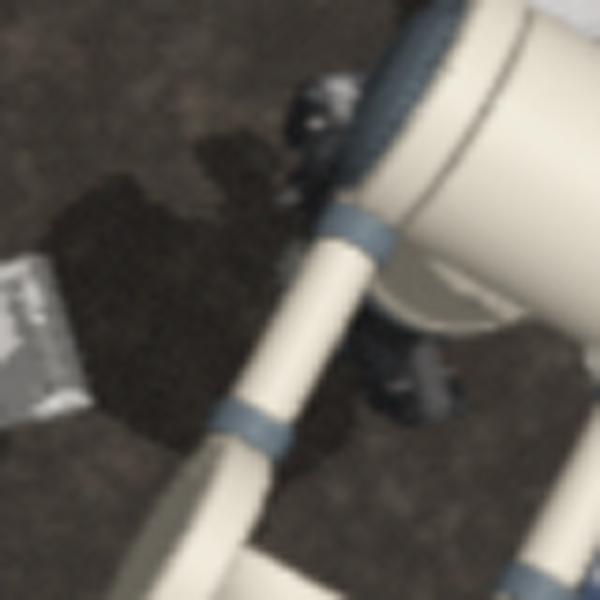

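Well centred; close.

Request:
move_arm([
  [0,0,0,0,0,0,0.45],
  [0,0,0,0,0,0,0.55],
  [0,0,0,0,0,0,0.65],
  [0,0,0,0,0,0,0.75],
  [0,0,0,0,0,0,0.9],
  [0,0,0,0,0,0,1],
  [0,0,0,0,0,0,1],
  [0,0,0,0,0,0,1],
])

```text
t: 13.05
position: [0.6124, -0.3342, 0.0311]
tool_rot: [1.92, 2.487, -0.0]
ft_force: [-0.8, 0.2, 1.6]
width: 0.0286
```

```bash
python3 look.py side 320 175 40 d2
```

```text
13.05 [ 0.6124 -0.3342  0.0311] 0.02862567707799428 [-0.8  0.2  1.6]
```

View pics/d2.png

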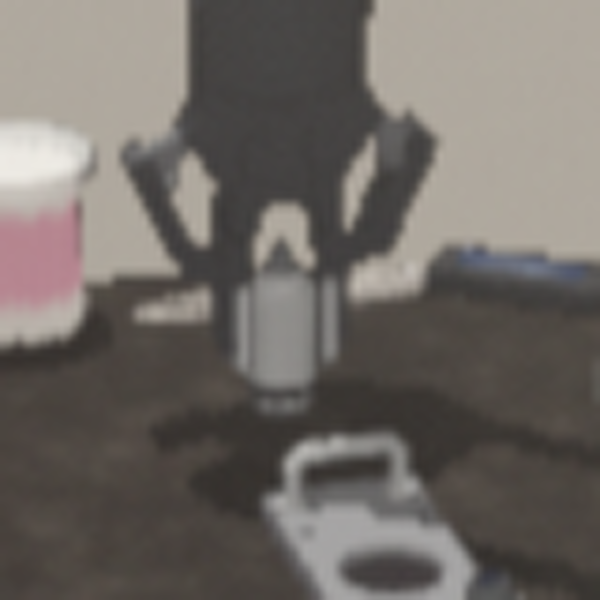

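Request:
move_arm([
  [0,0,25,0,0,0,1],
  [0,0,75,0,0,0,1],
  [-8,35,110,0,0,0,1],
  [-22,90,110,0,0,0,1],
  [-36,147,110,0,0,0,1],
  [-50,205,110,0,0,0,1],
  [-64,262,110,0,0,0,1],
  [-77,315,110,0,0,0,1],
])

```text
t: 14.1
position: [0.5344, -0.017, 0.1405]
tool_rot: [-1.919, -2.487, -0.0]
ft_force: [-0.1, 0.1, -1.1]
width: 0.0287
```

Request:
move_arm([
  [-7,27,0,0,0,0,1],
  [-7,27,0,0,0,0,1],
  [-7,27,0,0,0,0,1],
  [-7,27,-30,0,0,0,1],
  [-7,27,-60,0,0,0,1],
  [-7,27,-80,0,0,0,1],
  [-7,27,-86,0,0,0,1],
  [-7,27,-86,0,0,0,1],
])

```text
t: 15.1
position: [0.5286, 0.0075, 0.0552]
tool_rot: [1.92, 2.486, 0.0]
ft_force: [-0.1, 0.1, -0.8]
width: 0.0285
```

```bash
python3 look.py side 345 215 45 d3
```

```text
15.1 [0.5286 0.0075 0.0552] 0.028502728486706555 [-0.1  0.1 -0.8]
```

View pics/d3.png

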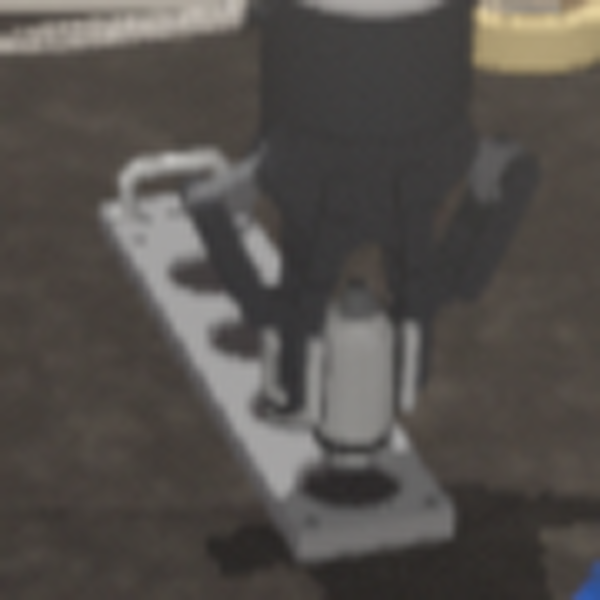

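Request:
move_arm([
  [0,0,-5,0,0,0,1],
  [0,0,-9,0,0,0,1],
  [0,0,-12,0,0,0,1],
  [0,0,-14,0,0,0,1],
  [0,0,-16,0,0,0,1],
  [0,0,-17,0,0,0,1],
  [0,0,-17,0,0,0,1],
  [0,0,-17,0,0,0,1],
])

```text
t: 16.15
position: [0.5284, 0.0079, 0.038]
tool_rot: [1.919, 2.487, 0.0]
ft_force: [-0.4, 0.1, -1.1]
width: 0.0287
```

```bash
python3 look.py side 345 215 45 d4
```

```text
16.15 [0.5284 0.0079 0.038 ] 0.028709247100663797 [-0.4  0.1 -1.1]
```

View pics/d4.png

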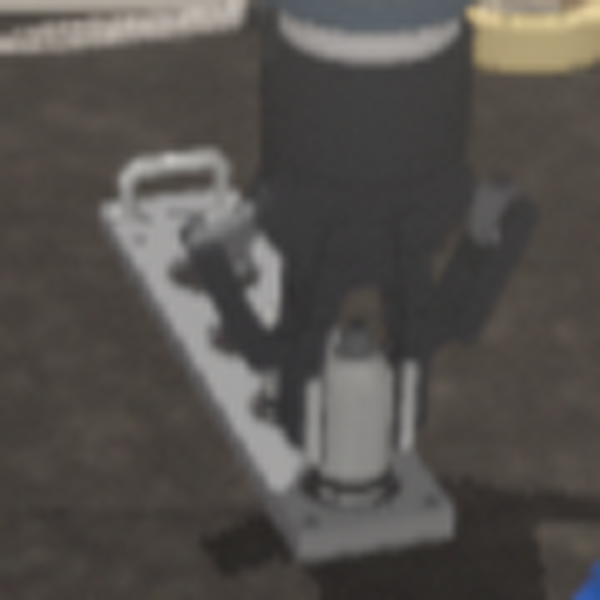

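Request:
move_arm([
  [0,0,-0.4,0,0,0,1],
  [0,0,-0.8,0,0,0,1],
  [0,0,-1.2,0,0,0,1],
  [0,0,-1.2,0,0,0,1],
  [0,0,-1.2,0,0,0,1],
  [0,0,-1.2,0,0,0,1],
  [0,0,-1.2,0,0,0,1],
  [0,0,-1.2,0,0,0,1],
])

```text
t: 17.2
position: [0.5285, 0.0079, 0.038]
tool_rot: [1.919, 2.487, 0.0]
ft_force: [-4.4, -1.0, 6.8]
width: 0.0286
```

Request:
move_arm([
  [0,0,0,0,0,0,0.55],
  [0,0,0,0,0,0,0.45],
  [0,0,0,0,0,0,0.3],
  [0,0,0,0,0,0,0.3],
  [0,0,0,0,0,0,0.3],
  [0,0,15,0,0,0,0.3],
  [0,0,50,0,0,0,0.2],
  [0,0,100,0,0,0,0],
])

```text
t: 18.2
position: [0.5276, 0.0079, 0.1374]
tool_rot: [-1.918, -2.485, 0.002]
ft_force: [1.0, 0.7, 0.1]
width: 0.0834
```

Request:
move_arm([
  [-16,48,0,0,0,0,0],
  [-35,106,0,0,0,0,0],
  [-54,160,0,0,0,0,0],
  [-64,192,0,0,0,0,0],
  [-64,193,0,0,0,0,0],
  [-64,193,0,0,0,0,0],
  [-64,193,0,0,0,0,0],
  [-64,193,0,0,0,0,0],
])

```text
t: 19.2
position: [0.4647, 0.2, 0.1368]
tool_rot: [1.921, 2.485, -0.0]
ft_force: [0.5, 0.5, -0.9]
width: 0.0852
```

```bash
python3 look.py side 360 240 60 d5
```

```text
19.2 [0.4647 0.2    0.1368] 0.08521176472494586 [ 0.5  0.5 -0.9]
```

View pics/d5.png

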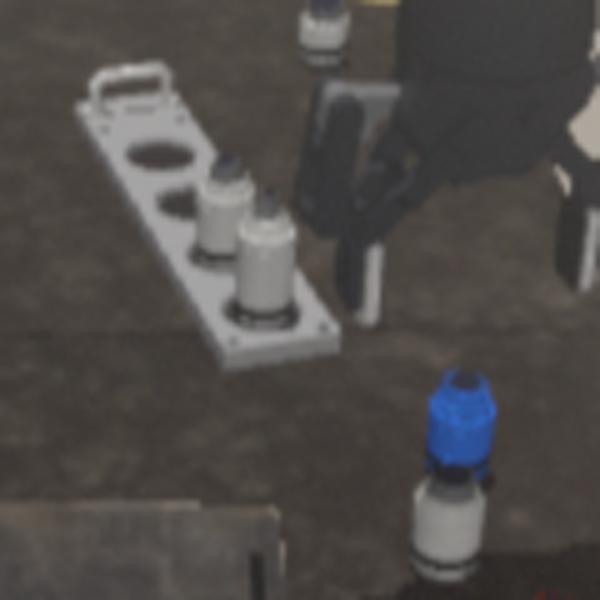

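Request:
move_arm([
  [0,0,-45,0,0,0,0],
  [0,0,-85,0,0,0,0],
  [0,0,-105,0,0,0,0],
  [0,0,-115,0,0,0,0],
  [0,0,-115,0,0,0,0],
  [0,0,-115,0,0,0,0.2],
  [0,0,-115,0,0,0,0.3],
  [0,0,-115,0,0,0,0.4],
])

```text
t: 20.25
position: [0.4647, 0.201, 0.0225]
tool_rot: [1.919, 2.486, 0.002]
ft_force: [1.3, -0.1, -0.0]
width: 0.0514
```

```bash
python3 look.py side 395 270 50 b1
```

```text
20.25 [0.4647 0.201  0.0225] 0.051430994284258263 [ 1.3 -0.1 -0. ]
```

View pics/b1.png

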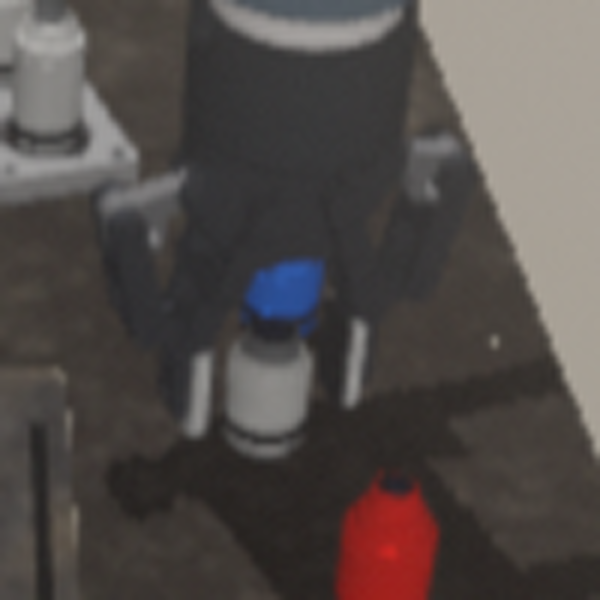

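Request:
move_arm([
  [1,0,-1,0,0,0,0.45],
  [1,0,-1,0,0,0,0.55],
  [1,0,-1,0,0,0,0.65],
  [1,0,-1,0,0,0,0.75],
  [1,0,-1,0,0,0,0.9],
  [1,0,-1,0,0,0,1],
  [1,0,-1,0,0,0,1],
  [1,0,-1,0,0,0,1],
])

```text
t: 21.3
position: [0.4654, 0.2009, 0.0209]
tool_rot: [1.919, 2.487, 0.0]
ft_force: [-1.1, 0.6, 2.0]
width: 0.0283
```

```bash
python3 look.py side 395 270 50 b2
```

```text
21.3 [0.4654 0.2009 0.0209] 0.02826442875876955 [-1.1  0.6  2. ]
```

View pics/b2.png

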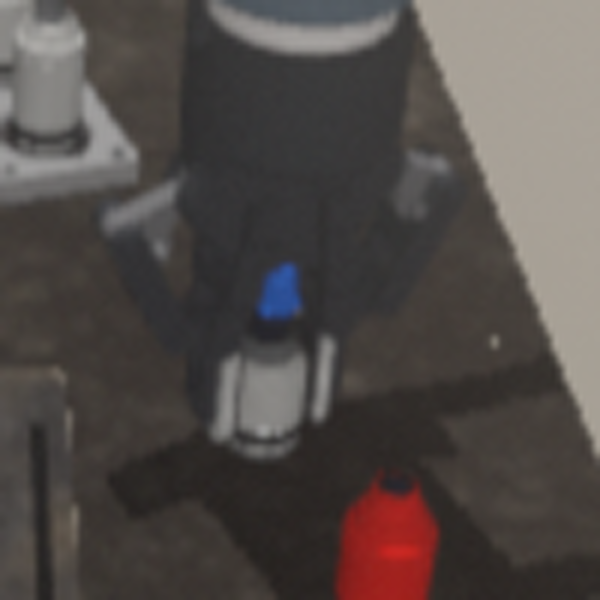

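Request:
move_arm([
  [0,0,25,0,0,0,1],
  [0,0,80,0,0,0,1],
  [4,-15,120,0,0,0,1],
  [20,-65,120,0,0,0,1],
  [37,-121,120,0,0,0,1],
  [54,-177,120,0,0,0,1],
  [71,-233,120,0,0,0,1],
  [87,-285,120,0,0,0,1],
])

```text
t: 22.35
position: [0.5525, -0.0861, 0.1401]
tool_rot: [-1.92, -2.486, 0.0]
ft_force: [0.8, -0.0, -0.5]
width: 0.0287
```

Request:
move_arm([
  [6,-20,0,0,0,0,1],
  [6,-20,0,0,0,0,1],
  [6,-20,0,0,0,0,1],
  [6,-20,-30,0,0,0,1],
  [6,-20,-65,0,0,0,1],
  [6,-20,-90,0,0,0,1],
  [6,-20,-96,0,0,0,1],
  [6,-20,-96,0,0,0,1],
])

```text
t: 23.35
position: [0.5585, -0.1032, 0.0453]
tool_rot: [1.918, 2.488, 0.0]
ft_force: [0.4, 0.2, -0.2]
width: 0.028
```

```bash
python3 look.py side 345 215 45 b3
```

```text
23.35 [ 0.5585 -0.1032  0.0453] 0.02796915874994643 [ 0.4  0.2 -0.2]
```

View pics/b3.png

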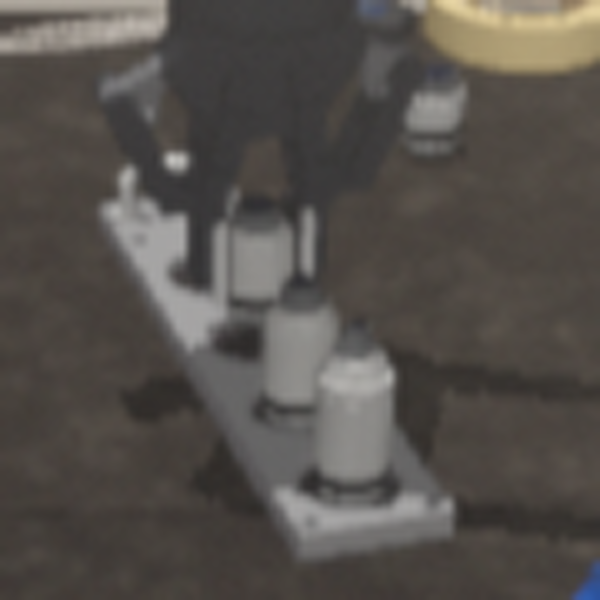

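Request:
move_arm([
  [0,0,-5,0,0,0,1],
  [0,0,-9,0,0,0,1],
  [0,0,-12,0,0,0,1],
  [0,0,-14,0,0,0,1],
  [0,0,-15.5,0,0,0,1],
  [0,0,-16.5,0,0,0,1],
  [0,0,-17,0,0,0,1],
  [0,0,-17,0,0,0,1],
])

```text
t: 24.4
position: [0.5584, -0.1041, 0.028]
tool_rot: [1.919, 2.487, 0.0]
ft_force: [-0.3, 0.8, -0.2]
width: 0.0286
```

Request:
move_arm([
  [0,0,-0.4,0,0,0,1],
  [0,0,-0.8,0,0,0,1],
  [0,0,-1.2,0,0,0,1],
  [0,0,-1.2,0,0,0,1],
  [0,0,-1.2,0,0,0,1],
  [0,0,-1.2,0,0,0,1],
  [0,0,-1.2,0,0,0,1],
  [0,0,-1.2,0,0,0,1],
])

```text
t: 25.4
position: [0.5585, -0.1042, 0.0279]
tool_rot: [1.919, 2.487, 0.0]
ft_force: [-3.9, 1.0, 7.1]
width: 0.0278
```

```bash
python3 look.py side 345 215 45 b4
```

```text
25.4 [ 0.5585 -0.1042  0.0279] 0.027827645385680357 [-3.9  1.   7.1]
```

View pics/b4.png

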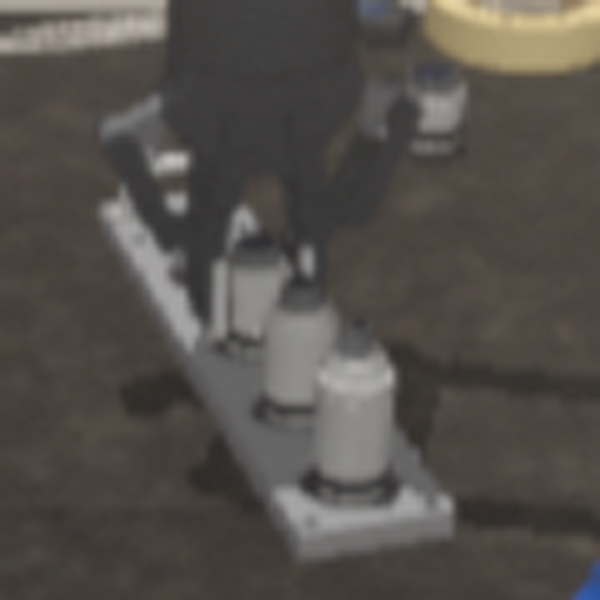

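Request:
move_arm([
  [0,0,0,0,0,0,0.55],
  [0,0,0,0,0,0,0.45],
  [0,0,0,0,0,0,0.3],
  [0,0,0,0,0,0,0.3],
  [0,0,0,0,0,0,0.3],
  [0,0,15,0,0,0,0.3],
  [0,0,50,0,0,0,0.2],
  [0,0,100,0,0,0,0],
])

```text
t: 26.45
position: [0.5576, -0.1039, 0.1272]
tool_rot: [-1.918, -2.485, 0.001]
ft_force: [0.3, 0.3, 0.1]
width: 0.0838
```

Request:
move_arm([
  [-20,-43,0,0,0,0,0],
  [-43,-94,0,0,0,0,0],
  [-67,-145,0,0,0,0,0],
  [-90,-194,0,0,0,0,0],
  [-95,-205,0,0,0,0,0],
  [-95,-205,-20,0,0,0,0],
  [-95,-205,-50,0,0,0,0],
  [-95,-205,-50,0,0,0,0],
])

```text
t: 27.45
position: [0.4623, -0.3063, 0.0726]
tool_rot: [-1.913, -2.483, -0.001]
ft_force: [-0.7, 0.5, 0.0]
width: 0.0856
```

```bash
python3 look.py side 350 205 55 a0
```

```text
27.45 [ 0.4623 -0.3063  0.0726] 0.08562551217589318 [-0.7  0.5  0. ]
```

View pics/a0.png

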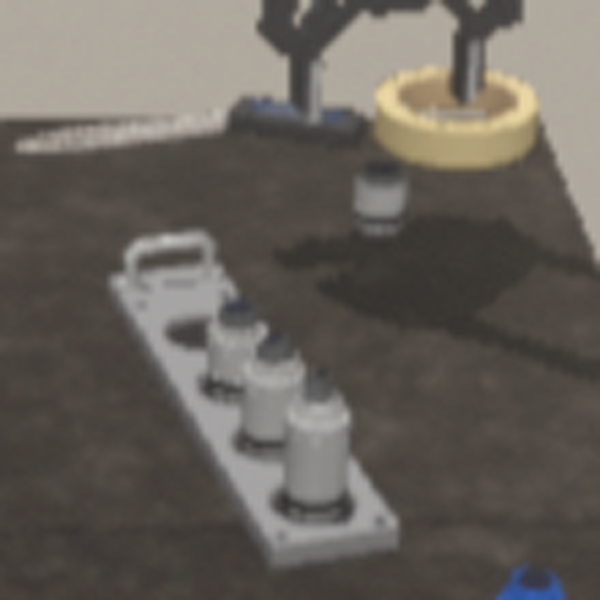

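Request:
move_arm([
  [0,0,-25,0,0,0,0],
  [0,0,-45,0,0,0,0],
  [0,0,-55,0,0,0,0],
  [0,0,-58,0,0,0,0],
  [0,0,-58,0,0,0,0],
  [0,0,-58,0,0,0,0.2],
  [0,0,-58,0,0,0,0.3],
  [0,0,-58,0,0,0,0.4],
])

```text
t: 28.5
position: [0.4635, -0.3092, 0.0189]
tool_rot: [1.919, 2.487, 0.0]
ft_force: [0.1, -1.1, 0.1]
width: 0.0511
```

```bash
python3 look.py side 365 180 30 a1
```

```text
28.5 [ 0.4635 -0.3092  0.0189] 0.05107606519202329 [ 0.1 -1.1  0.1]
```

View pics/a1.png

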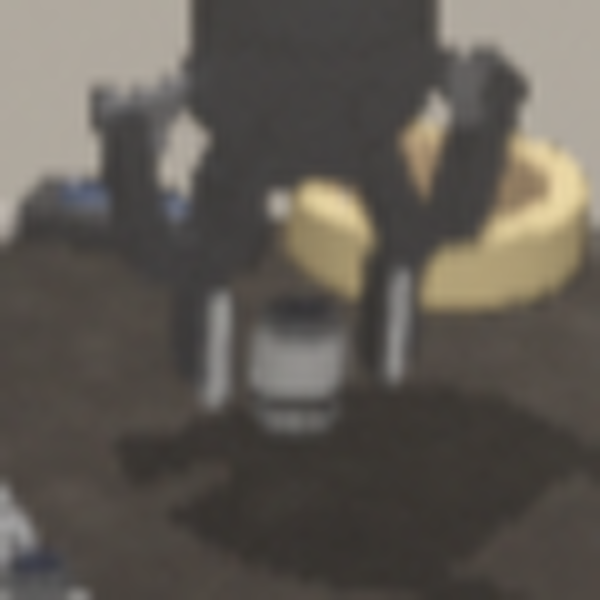

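Request:
move_arm([
  [2,0,-1,0,0,0,0.45],
  [2,0,-1,0,0,0,0.55],
  [2,0,-1,0,0,0,0.65],
  [2,0,-1,0,0,0,0.75],
  [2,0,-1,0,0,0,0.9],
  [2,0,-1,0,0,0,1],
  [2,0,-1,0,0,0,1],
  [2,0,-1,0,0,0,1],
])

```text
t: 29.55
position: [0.4655, -0.3092, 0.0178]
tool_rot: [1.919, 2.487, -0.0]
ft_force: [-0.4, -1.4, 3.2]
width: 0.0279
```

```bash
python3 look.py side 365 180 30 a2
```

```text
29.55 [ 0.4655 -0.3092  0.0178] 0.027871296510598956 [-0.4 -1.4  3.2]
```

View pics/a2.png

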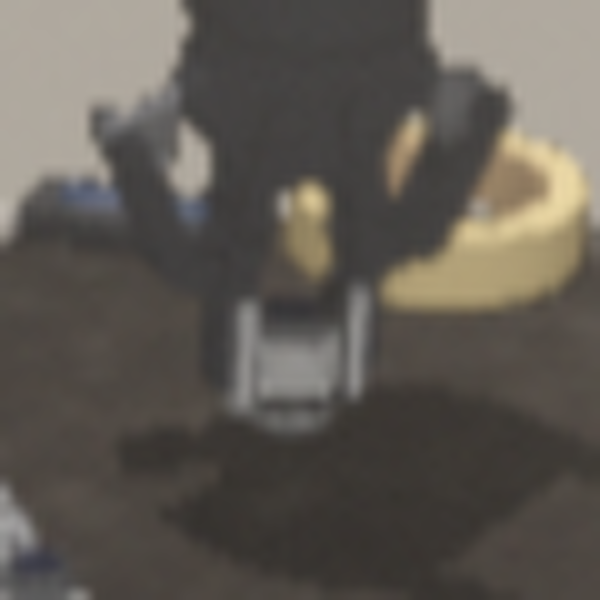

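Request:
move_arm([
  [0,0,25,0,0,0,1],
  [0,0,70,0,0,0,1],
  [15,21,100,0,0,0,1],
  [45,63,100,0,0,0,1],
  [75,105,100,0,0,0,1],
  [102,142,100,0,0,0,1],
  [107,149,100,0,0,0,1],
  [107,149,100,0,0,0,1],
])

```text
t: 30.6
position: [0.5721, -0.1598, 0.1167]
tool_rot: [-1.917, -2.487, 0.001]
ft_force: [-0.2, 0.1, -0.8]
width: 0.0283
```

Request:
move_arm([
  [0,0,0,0,0,0,1],
  [0,0,-30,0,0,0,1],
  [0,0,-55,0,0,0,1],
  [0,0,-70,0,0,0,1],
  [0,0,-76,0,0,0,1],
  [0,0,-76,0,0,0,1],
  [0,0,-76,0,0,0,1],
  [0,0,-76,0,0,0,1],
])

```text
t: 31.6
position: [0.5729, -0.1603, 0.0426]
tool_rot: [1.918, 2.486, 0.001]
ft_force: [0.4, -0.0, -0.7]
width: 0.0282
```

```bash
python3 look.py side 335 205 35 a3
```

```text
31.6 [ 0.5729 -0.1603  0.0426] 0.028199257504962095 [ 0.4 -0.  -0.7]
```

View pics/a3.png

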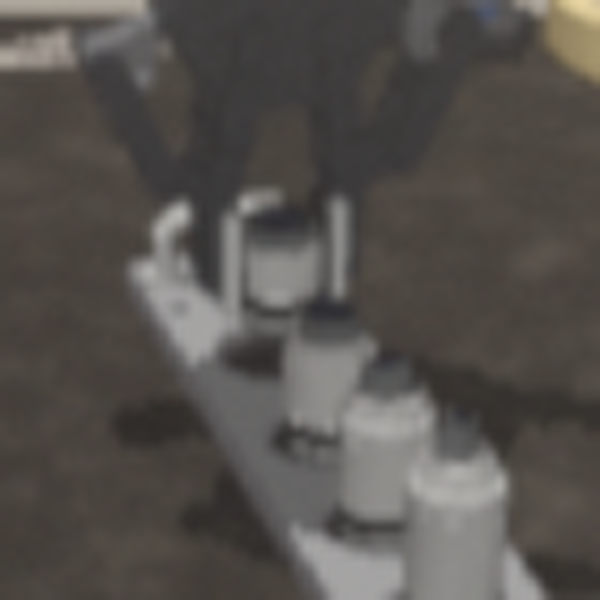

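Request:
move_arm([
  [0,0,-5,0,0,0,1],
  [0,0,-9,0,0,0,1],
  [0,0,-12,0,0,0,1],
  [0,0,-14,0,0,0,1],
  [0,0,-15.5,0,0,0,1],
  [0,0,-16.5,0,0,0,1],
  [0,0,-17,0,0,0,1],
  [0,0,-17,0,0,0,1],
])

```text
t: 32.65
position: [0.5724, -0.1602, 0.0248]
tool_rot: [1.919, 2.487, 0.0]
ft_force: [-1.0, 1.1, -0.4]
width: 0.0282
```

Request:
move_arm([
  [0,0,-0.4,0,0,0,1],
  [0,0,-0.8,0,0,0,1],
  [0,0,-1.2,0,0,0,1],
  [0,0,-1.2,0,0,0,1],
  [0,0,-1.2,0,0,0,1],
  [0,0,-1.2,0,0,0,1],
  [0,0,-1.2,0,0,0,1],
  [0,0,-1.2,0,0,0,1],
])

```text
t: 33.65
position: [0.5725, -0.1602, 0.0248]
tool_rot: [1.919, 2.487, 0.0]
ft_force: [-4.1, 2.1, 8.1]
width: 0.0281
```

```bash
python3 look.py side 335 205 35 a4
```

```text
33.65 [ 0.5725 -0.1602  0.0248] 0.028100427973954928 [-4.1  2.1  8.1]
```

View pics/a4.png

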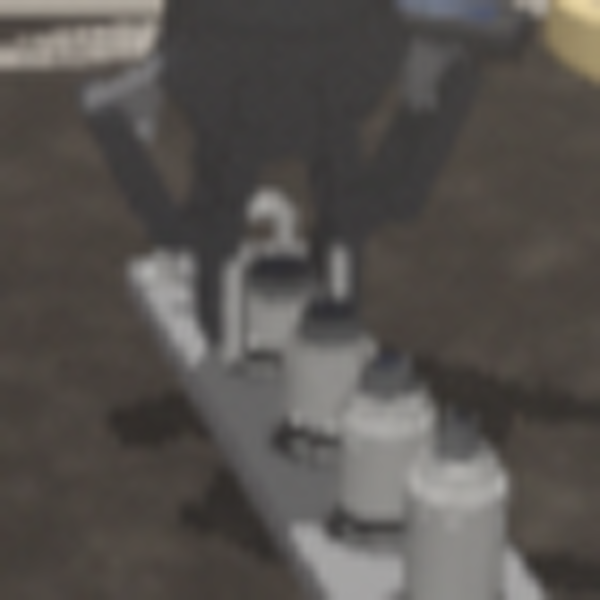

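Request:
move_arm([
  [0,0,0,0,0,0,0.55],
  [0,0,0,0,0,0,0.45],
  [0,0,0,0,0,0,0.3],
  [0,0,0,0,0,0,0.3],
  [0,0,0,0,0,0,0.3],
  [0,0,15,0,0,0,0.3],
  [0,0,50,0,0,0,0.2],
  [0,0,100,0,0,0,0],
])

```text
t: 34.7
position: [0.5716, -0.1598, 0.1239]
tool_rot: [-1.918, -2.485, 0.001]
ft_force: [0.5, -0.4, 0.4]
width: 0.084
```

Request:
move_arm([
  [-20,-35,30,0,0,0,0],
  [-40,-75,60,0,0,0,0],
  [-60,-115,90,0,0,0,0],
  [-80,-155,100,0,0,0,0],
  [-100,-195,100,0,0,0,0],
  [-120,-220,100,0,0,0,0],
  [-120,-220,100,0,0,0,0],
  [-120,-220,100,0,0,0,0],
])

```text
t: 35.7
position: [0.4527, -0.3797, 0.2242]
tool_rot: [1.919, 2.486, 0.001]
ft_force: [0.5, 0.6, 0.2]
width: 0.0858
```

```bash
python3 look.py side 320 240 110 f1;python3 look.py top 360 250 80 f2; python3 look.py side 340 215 35 f3
```

```text
35.7 [ 0.4527 -0.3797  0.2242] 0.08583926826448374 [0.5 0.6 0.2]
35.75 [ 0.453  -0.3794  0.2241] 0.08496193025874353 [ 0.3 -0.2 -0.4]
35.8 [ 0.4531 -0.3792  0.2239] 0.08542034927665713 [0.2 0.4 0.5]
```

View pics/f1.png

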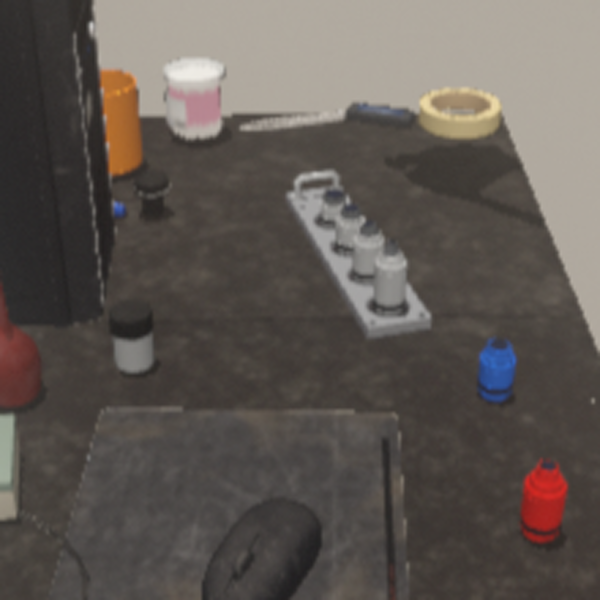

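View pics/f2.png

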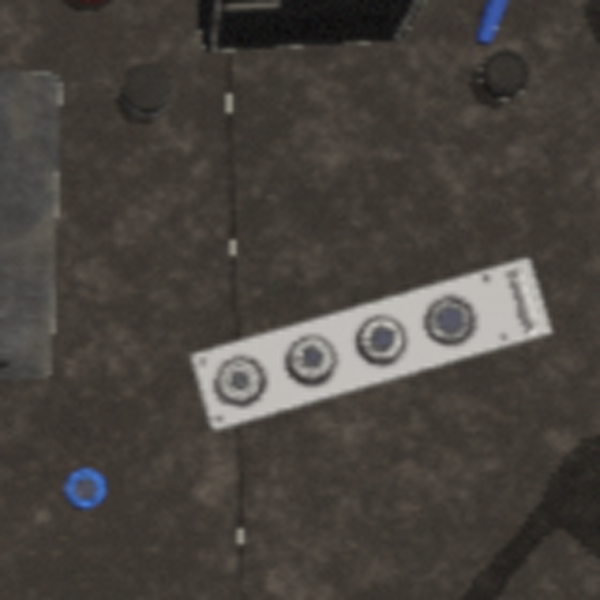

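View pics/f3.png

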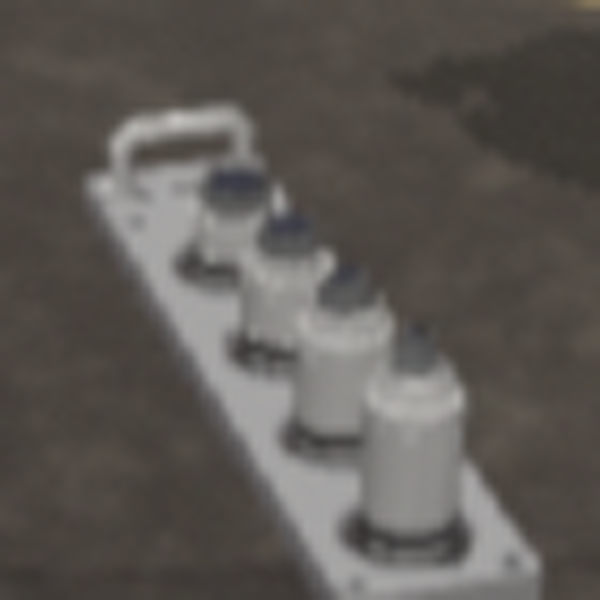

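All four objectives stand upright in their wells, in order of length from the handle. The eyepiece, canister and look-alikes have not moved.

```bash
python3 -c "
from station import ctrl;print(ctrl.job_done())"
```

```text
the job is handed in; nothing more can be done
None
```

All four objectives are back in the rack, and I handed the job in at about 36 s of the 93 s allowed. From the handle outwards they run shortest to longest: A, B, C, D in wells 1 to 4.

- **Setting down:** I lowered each one until it touched the well floor. Contact read about 6–8 N, at the tool height expected for a foot fully down, and only then did I open the gripper.
- **Last pictures:** The final top and side views show all four upright, nose up and centred in their wells. The arm is clear of everything. The eyepiece, the canister, the blue look-alike and the nearer red one stand where they were. The farther red look-alike was outside these last close-ups.
- **Disagreements:** The networks' well positions in the top view were several pixels off, so I measured the wells and checked the objective outlines from the images myself. The two cameras then agreed to about 2 mm, well inside the clearance in the wells. No check failed.

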